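Set the stereo microscope to dark field, then switch its lamp on

ROBOT

A 6-joint arm with a two-finger parallel gripper is mounted at the origin on the work surface. World frame = base frame: x ahead of the robot, y to its left, z up, the work surface at z = 0. Lengths are in mm, angles in rad, forces in N, time in s.
With the tool pointing down it reaches from about 250 to 775 mm from the base axis. Payload 8.9 kg.
Tool frame: the origin (TCP) lies midway between the tips of the shut fingers; the grasp point (between the pads) lies 19 mm behind it (r.grip_depth is the distance from the TCP to the grasp point, in mm); z points along the fingers, y is the line along which they close (so a half turn about z gives the same grasp; the last joint's range is limited). The gripper opens to 85 mm and grips with 20 to 120 N. Pads are 22 mm wide; open, the fingers measure 114 mm over their backs; the gripper's body (76 mm by 85 mm) begins 54 mm behind the grasp point. The pads swing forward as they close: fully open they stand 13 mm farther back than shut.
Start: joints at [1.037, 0.291, -0.153, 1.127, 0, 1.431], TCP at [201.921, 484.615, 231.305] pointing down, gripper open.
Joint ranges: [-2.52, 2.52], [-0.91, 1.74], [-1.3, 1.37], [-1.96, 2.02], [-1.52, 1.47], [-3.14, 3.14]. Speed limits (rad/s): [2.22, 2.22, 2.79, 3.14, 3.14, 3.14].

INTERFACE

Orientations are given as a unit quaternion [x, y, z, w].
In Python, from workcell import r gives the robot as it stands. Calls block until the motion is done:
- r.movep(position, orientation): joint-space move of the TCP to a pose.
- r.move_l(position, attitude=None, v=150, stop_force=None): straight line of the TCP; attitude=None keeps the orientation; v is the mean speed in mm/s. With stop_force (N) it stops when the force on the tool has changed by that much, and returns True; else False.
- r.goto_joints(angles): joint-space move.
- r.release() and r.gripper_close(grasp_force=None): open the fingers fully, or close them until they stop; grasp_force is the grip in N (None keeps the last).
- r.dwell(seconds).
- r.solve_ik(position, orientation): joint angles nearest the present ones, or None.
- r.get_state(): the state.
- r.snapshot(name): name is "side" or "top" or "wrist"; returns a dict with "pixels" (384x512x3 uint8, red, green, blue), "fx", "fy", "cx", "cy" (pixels), "R" (3x3) and "t" (3): a world point X has camera coordinates R X + t. Camera axes: x right, y down, z forward; pixel columns grow to the right and rows downward; lengths in mm; the calibration is good to about 2 mm. A picture is of the moment at which its call begins. There is no depth.
A pose or a line that the arm cannot do raises r.Unreachable and nothing moves.
- r.hand_in(): hands the job in; it is judged then, once.
The state is a dict: "time": time; "joint_positions": joint angles; "dq": joint speeds; "tau": joint torques, N m; "ee_pos": TCP position; "tool_rot": TCP orientation; "force": force on the tool from outside, world axes, zero at the start; "torque": the same for the moment, N m; "finger_gap": finger opening in mm; "grasp_force": force on a finger pad.
Only numpy, scipy, OpenCV 4.12 (cv2) and the standard library are available. Lean on these libraries where they do the work, as an engineer would, in place of code of your own. Each camera call takes 0.05 s, during which the arm holds its last target. There are 200 camera calls.

TASK

Get the stereo microscope ready for dark-field viewing, dark field first so that the embryos never get the direct light: with the fingertips, without gripping it, push the blue contrast lever on the side of its base from the white mark, past the click at the half-and-half mark, all the way to its stop at the black mark. Then press the orange lamp button on the base fully down and let it come up again. Leave the dish on the stage and the dishes, tubes and pot around the microscope where they stand.

Things in the scene. Friction and masses are not known exactly. Their poses are not given: they have to be found in the camera images.
- microscope: White stereo microscope, fixed. Origin: on the worktop, under the base; z up. Base: flat box, x from -185 to 150 mm, y from -170 to 170 mm, top 60 mm up. The wall at x = -185 mm carries the lever and faces the robot within about 17 degrees; eyepieces point to +y, column at y = -125 mm. Head and knobs overhang only |x| < 90 mm, from 150 mm up; nothing hangs over lever or button.
- contrast_lever (a joint): Lever travel in m, along the microscope's own -y (away from the eyepieces). 0 = bright field, white mark, its start; 0.022 = first click, half-and-half mark; 0.044 = second stop, dark field, end of slot. A spring detent draws it to the nearest of these: it takes about 5 N to push it out of a stop; a little (2 mm) past half-way to the next it runs on by itself.
- lever_top (a point): Top centre of the lever's blue finger tab: an upright block 16 mm (microscope x) by 14 mm (microscope y, its travel), 26 to 68 mm above the worktop. Its middle is 32 mm out from the base wall (24 mm of free space between), on a steel stem 8 mm wide, 26.5 to 33.5 mm above the worktop. It may be pushed anywhere on its height.
- dark_mark (a point): Centre of the black round mark (14 mm) on the base top, in line with the tab's middle at the second stop (dark field); at (-166, 11, 61.5) mm in the microscope's own axes. The half-and-half mark lies 22 mm and the white mark 44 mm from it towards +y.
- lamp_button (a joint): Travel of the lamp button in m, downwards: 0 = up, 0.005 = fully down. It takes about 1 N to start it and 4 N to bottom it; it springs back when let go.
- lamp_button_top (a point): Centre of the top of the round orange lamp button, 24 mm across, near a corner of the base top, lever side, eyepiece end; at (-153, 130, 68.5) mm in the microscope's own axes, 8.5 mm above the base top when up, in a flat black bezel 38 mm across, 2 mm high.
- well_dish: Clear square four-well dish, 66 x 66 x 13 mm, loose on the round stage plate under the objective. Origin: centre of its underside. To be left alone.
- petri_stack: Stack of three round clear dishes, 60 mm across, 48 mm high in all, loose on the worktop. Origin: centre of its underside. To be left alone.
- specimen_pot: Specimen pot with yellow screw cap, 59 mm across, 64 mm high, loose on the worktop. Origin: centre of its underside. To be left alone.
- tube_rack: Green tube rack with capped tubes, 55 x 125 mm, 70 mm high in all, loose on the worktop. Origin: centre of its underside. To be left alone.

How it is judged (in metres and radians):
On the way, in this order (a step that is already met when the one before it is completed fails the run):
1. the contrast lever stands at its second stop, dark field (value of joint contrast_lever above 0.04 m), for 0.2 s.
2. the lamp button is pressed down with the lever at dark field (value of joint lamp_button above 0.0038 m and value of joint contrast_lever above 0.04 m), for 0.05 s.
At the end, for the whole second after the job is handed in: The lever stands at the dark-field stop (within 4 mm of 44 mm), the lamp button has been pressed after that and is up again (within 1 mm), the dish on the stage is within 8 mm and the petri stack, pot and tube rack within 15 mm of where they stood (value of joint contrast_lever above 0.04 m and value of joint lamp_button below 0.001 m and distance of well_dish from where it was at the start of the episode below 0.008 m and distance of each of petri_stack, specimen_pot, tube_rack from where it was at the start of the episode below 0.015 m); the robot touches nothing.
It fails at once if the lamp button is pressed before the lever stands at dark field (value of joint lamp_button above 0.0025 m and value of joint contrast_lever below 0.04 m).
It fails at once if the dish on the stage is shifted or lifted (distance of well_dish from where it was at the start of the episode above 0.008 m).
It fails at once if the petri stack, the pot or the tube rack is shifted, lifted or carried (distance of any of petri_stack, specimen_pot, tube_rack from where it was at the start of the episode above 0.015 m).
It fails at once if the lever's tab is gripped instead of pushed (both halves of it, along its travel, loaded by the fingers at once) (contact force between each of contrast_lever_c5, contrast_lever_c6 and the fingers above 3 N).
It also fails if it takes over 42 s, if anything falls off the work surface, if the arm or the gripper's body presses on something with over 40 N, if the wrist force passes 120 N, or if a joint passes its speed limit or range.

## Working session

There is one attempt and no reset: what is moved stays moved. The work goes in short steps, each a Python script; the robot and the scene stay as the last script left them, time stands still between calls to the robot, and variables do not carry over. Pictures are saved under pics/ and viewed, at most 10 in all, crops included, and the job is handed in when it is done.

```bash
mkdir -p pics; ls; python3 - <<'E'
from workcell import r
import cv2,pickle
d={}
for n in("side","top"):
    s=r.snapshot(n);d[n]=s
    cv2.imwrite(f"pics/{n}0.png",s["pixels"][:,:,::-1])
    print(n,s["fx"],s["cx"],s["cy"],s["R"],s["t"])
pickle.dump(d,open("d.pkl","wb"))
print(r.get_state())
E
```

```text
pics
side 455.0053900328792 244.60169600474254 191.3591400128394 [[ 0.99863208 -0.05090361  0.01194993]
 [-0.01742771 -0.53951515 -0.84179551]
 [ 0.0492976   0.84043574 -0.53966426]] [-545.62353913   43.0803383  1203.19586057]
top 431.65209017327123 249.87976957663005 197.3108001613283 [[-0.005835   -0.99997702  0.00345043]
 [-0.99313517  0.00539189 -0.11684799]
 [ 0.11682671 -0.00410855 -0.99314382]] [-44.55018734 543.85101799 887.75883823]
{'time': 0.1, 'joint_positions': array([ 1.03668165e+00,  2.91194165e-01, -1.54058116e-01,  1.12671344e+00,
       -7.77096119e-06,  1.43152059e+00]), 'dq': array([-0.00065418, -0.00142044,  0.0026306 ,  0.00063849,  0.00204354,
       -0.00129508]), 'tau': array([ 1.46060316e-03, -5.37977493e+01,  3.31917822e+01,  9.33605275e-03,
       -2.38949124e-04,  2.59790176e-05]), 'ee_pos': array([201.72662782, 484.261678  , 230.80249983]), 'tool_rot': array([ 1.96139544e-01,  9.80575819e-01, -5.53148809e-04, -1.89498120e-04]), 'force': array([-0.07451621,  0.89628764, -0.77554522]), 'torque': array([ 0.00356536, -0.00797812, -0.0273046 ]), 'grasp_force': 0.0, 'finger_gap': 85.44173872059719}
```

View pics/side0.png

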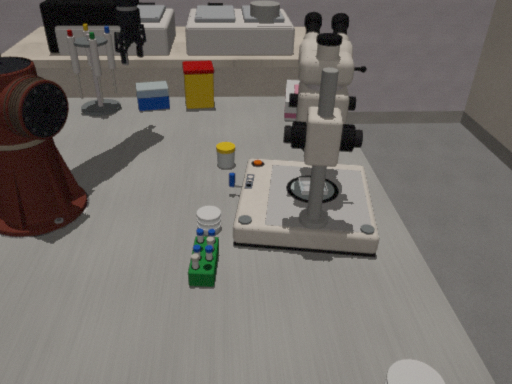

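View pics/top0.png

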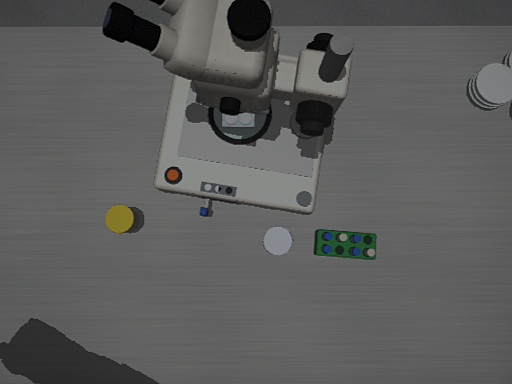

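The side view shows the button at (258,163), the tab at (232,180), the pot at (226,155) and the stack at (208,216). The top view shows the button at (173,175), tab at (204,211), white mark at (208,187) and black mark at (229,190). There is free room on both sides of the lever.

```bash
cat > h.py <<'E'
import numpy as np,cv2
def ray(s,uv):
    d=s["R"].T@np.array([(uv[0]-s["cx"])/s["fx"],(uv[1]-s["cy"])/s["fy"],1]); return -s["R"].T@s["t"],d
def plane(s,uv,z):
    c,d=ray(s,uv); return c+d*(z-c[2])/d[2]
def cents(s,lo,hi,amin=8):
    m=cv2.inRange(cv2.cvtColor(s["pixels"],cv2.COLOR_RGB2HSV),np.array(lo),np.array(hi))
    n,_,st,c=cv2.connectedComponentsWithStats(m)
    return [(c[i].round(1),st[i].tolist()) for i in range(1,n) if st[i][4]>=amin]
E
python3 - <<'E'
from h import *
import pickle
d=pickle.load(open("d.pkl","rb"));s=d["top"]
for nm,lo,hi,z in(("blue",(105,120,40),(130,255,255),68),("orange",(3,150,80),(15,255,255),68.5),("yel",(20,120,60),(35,255,255),64)):
  for n in d:
    for c,st in cents(d[n],lo,hi): print(n,nm,c,st,plane(d[n],c,z).round(1))
b=plane(s,(173,175),68.5);w=plane(s,(208,187),61.5);k=plane(s,(229,190),61.5)
print(b,w,k, plane(s,(278,241),48),plane(s,(120,219),64))
v=w-k;print(np.degrees(np.arctan2(v[1],v[0])),np.linalg.norm(v))
v=b-k;print(np.degrees(np.arctan2(v[1],v[0])-np.arctan2(119,13)),np.linalg.norm(v[:2]),np.hypot(119,13))
E
```

```text
side blue [106.4  28.7] [105, 25, 4, 8, 26] [-151.8 1684.9   68. ]
side blue [153.2 103. ] [138, 96, 31, 15, 372] [242.5 559.3  68. ]
side blue [231.7 178.7] [229, 173, 6, 13, 59] [512.2  19.5  68. ]
side blue [199.6 231.4] [197, 229, 6, 6, 35] [ 434.5 -205.8   68. ]
side blue [211.3 231.8] [208, 229, 7, 7, 38] [ 460.6 -208.2   68. ]
side blue [196.3 248. ] [193, 245, 7, 7, 41] [ 429.4 -263.1   68. ]
side blue [208.8 248.5] [206, 245, 7, 8, 46] [ 455.9 -265.7   68. ]
top blue [203.4 211. ] [200, 207, 8, 8, 48] [511.8  47.4  68. ]
top blue [328.2 235.6] [325, 232, 8, 8, 52] [ 460.4 -205.7   68. ]
top blue [356.6 238. ] [353, 235, 8, 7, 50] [ 455.2 -263.2   68. ]
top blue [327.4 248.5] [324, 245, 8, 8, 50] [ 434.4 -203.4   68. ]
top blue [355.8 250.9] [352, 248, 8, 7, 48] [ 429.3 -260.7   68. ]
side orange [195.2  72.8] [191, 71, 9, 4, 13] [380.5 897.1  68.5]
side orange [209.9  72.5] [207, 71, 6, 3, 8] [442.9 900.2  68.5]
side orange [186.4  73.4] [184, 72, 6, 3, 10] [343.6 889.7  68.5]
side orange [ 4.9 90.7] [3, 88, 4, 6, 9] [-333.5  694.6   68.5]
side orange [257.3 162.1] [254, 160
[... 170 characters left out ...]
side orange [ 17.4 230.5] [14, 229, 8, 3, 11] [  31.4 -188.9   68.5]
top orange [172.3 174.6] [167, 170, 12, 11, 97] [587.2 111.8  68.5]
side yel [85.  26.3] [82, 23, 6, 8, 35] [-289.8 1760.3   64. ]
side yel [199.   90.8] [184, 74, 30, 35, 970] [403.2 692.1  64. ]
side yel [225.2 147.4] [216, 142, 19, 12, 192] [497.8 209.   64. ]
top yel [119.5 218.4] [106, 205, 28, 28, 636] [497.9 219.   64. ]
[586.35384869 110.38557578  68.5       ] [562.04459775  38.94473234  61.5       ] [555.55554022  -4.45137627  61.5       ] [ 450.36907685 -105.1987134    48.        ] [496.67355568 217.95994271  64.        ]
81.49552434043817 43.878583732019685
-8.778478860305247 118.89516962953486 119.70797801316336
```

```bash
cat > push.py <<'E'
from workcell import r
from h import *
import pickle
yaw=np.radians(-8.6); phi=(np.pi+yaw)/2
Q=[np.cos(phi),np.sin(phi),0,0]; Y=np.array([-np.sin(yaw),np.cos(yaw),0])
tab=np.array([512.2,46.5,0])
if __name__=="__main__":
    r.gripper_close(20)
    p=tab+55*Y
    r.movep(p+[0,0,140],Q)
    s=r.snapshot("wrist"); cv2.imwrite("pics/w1.png",s["pixels"][:,:,::-1]); pickle.dump(s,open("w1.pkl","wb"))
    for c,st in cents(s,(105,120,40),(130,255,255),30): print("blue",c,st,plane(s,c,68).round(1))
    for c,st in cents(s,(3,150,80),(15,255,255),30): print("or",c,st,plane(s,c,68.5).round(1))
    st=r.get_state(); print(st["time"],st["ee_pos"],st["joint_positions"])
E
python3 push.py
```

```text
blue [191.1 195.2] [179, 181, 24, 28, 534] [508.7  54.9  68. ]
2.7583 [520.33580035 101.78252585 140.20112732] [ 5.51228748e-02  3.69486807e-01 -2.92267077e-01  9.08755285e-01
  1.85334343e-04  2.04039534e-01]
```

View pics/w1.png

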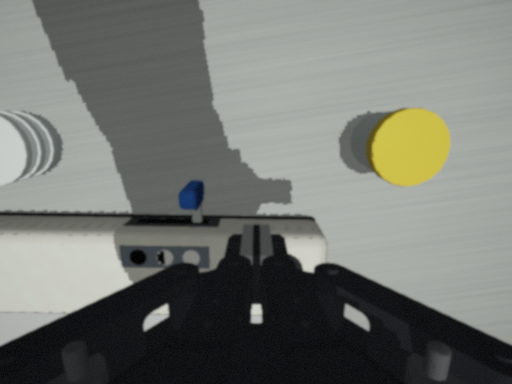

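The wrist view shows the tab at about (191,195), its top face near (188,200). The marks are at (137,257) black and (191,257) white, and the path between the fingertips and the tab is clear.

```bash
python3 - <<'E'
from h import *
import pickle
s=pickle.load(open("w1.pkl","rb"))
print(ray(s,(0,0))[0])
for uv,z in(((188,201),68),((199,187),26),((137,257),61.5),((191,257),61.5),((325,240),60)): print(uv,plane(s,uv,z).round(1))
E
python3 - <<'E'
import cv2
i=cv2.imread('pics/w1.png');cv2.imwrite('pics/w1c.png',cv2.resize(i[160:290,100:260],None,fx=5,fy=4.5,interpolation=2)[:600])
E
```

```text
[456.54187693 112.2031122  282.25438834]
(188, 201) [512.8  51.6  68. ]
(199, 187) [512.5  52.2  26. ]
(137, 257) [555.5  -1.8  61.5]
(191, 257) [562.2  42.2  61.5]
(325, 240) [564.2 153.2  60. ]
```

View pics/w1c.png

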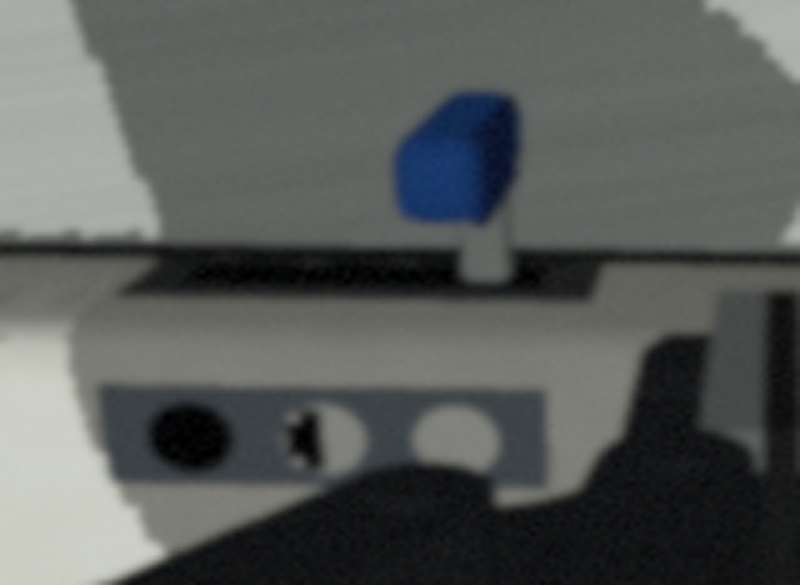

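Enlarged, the crop shows the tab top face centred at about (188,200) in the full picture and still at the white mark. I'll descend and push now.

```bash
cat > go.py <<'E'
from push import *
tab=np.array([512.5,48.5,0])
r.move_l(tab+55*Y+[0,0,46],Q)
print(r.move_l(tab-34*Y+[0,0,46],Q,v=40,stop_force=22))
st=r.get_state(); print(st["time"],(st["ee_pos"]-tab)@Y,st["ee_pos"],st["force"])
r.dwell(0.3)
s=r.snapshot("wrist"); cv2.imwrite("pics/w2.png",s["pixels"][:,:,::-1])
r.move_l(st["ee_pos"]+25*Y)
r.move_l(r.get_state()["ee_pos"]*[1,1,0]+[0,0,160])
s=r.snapshot("top")
for c,q in cents(s,(105,120,40),(130,255,255)): print("blue",c,plane(s,c,68).round(1))
s=r.snapshot("side")
for c,q in cents(s,(105,120,40),(130,255,255)): print("blue",c,q)
s=r.snapshot("wrist"); cv2.imwrite("pics/w3.png",s["pixels"][:,:,::-1])
print(r.get_state()["time"])
E
python3 go.py
```

```text
True
5.3333 -22.836602274622145 [509.05273448  25.92506176  46.04569408] [2.01344304 5.34788199 2.73925523]
blue [224.7 216.2] [500.9   4.   68. ]
blue [328.1 235.7] [ 460.2 -205.5   68. ]
blue [356.7 237.9] [ 455.4 -263.4   68. ]
blue [327.4 248.5] [ 434.4 -203.4   68. ]
blue [355.9 251. ] [ 429.1 -260.9   68. ]
blue [106.5  29. ] [105, 26, 4, 7, 24]
blue [153.2 102.9] [138, 96, 31, 15, 371]
blue [229.2 188.3] [227, 182, 6, 14, 69]
blue [199.6 231.4] [197, 229, 6, 6, 35]
blue [211.3 231.8] [208, 229, 7, 7, 38]
blue [196.3 248. ] [193, 245, 7, 7, 41]
blue [208.9 248.6] [206, 245, 7, 8, 45]
7.0667
```

View pics/w3.png

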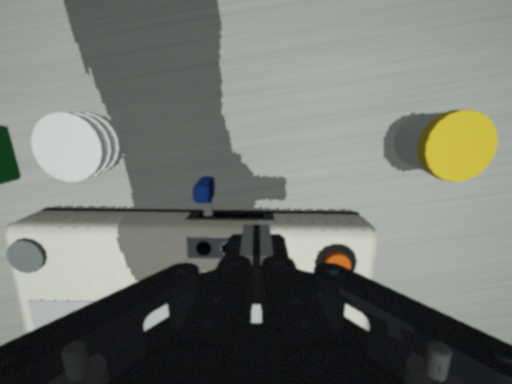

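The lever tab is now in line with the black mark (tab at 204, mark at 203), and it moved about 44.7 mm in the top view, so it is at dark field. Next is the lamp button.

```bash
cat > press.py <<'E'
from push import *
b=np.array([586.5,111.3,0])
r.move_l(b+[0,0,110],Q)
r.move_l(b+[0,0,76],Q,v=60)
f0=r.get_state()["force"]
print(r.move_l(b+[0,0,61],Q,v=15,stop_force=10))
st=r.get_state();print(st["time"],st["ee_pos"],st["force"]-f0)
r.dwell(0.3); print(r.get_state()["force"]-f0,r.get_state()["ee_pos"][2])
r.move_l(b+[0,0,130],Q,v=80)
r.move_l([480,100,200],Q)
s=r.snapshot("top"); cv2.imwrite("pics/t4.png",s["pixels"][:,:,::-1])
for c,q in cents(s,(105,120,40),(130,255,255)): print("blue",c,plane(s,c,68).round(1))
for c,q in cents(s,(3,150,80),(15,255,255)): print("or",c)
for c,q in cents(s,(20,120,60),(35,255,255)): print("yel",c)
print(r.get_state()["time"])
E
python3 press.py
```

```text
True
9.4583 [586.55917122 111.31271489  63.54522492] [-0.66391432  0.7867895   6.16212812]
[-2.38114182  1.16363567  6.37700676] 63.51347240301713
blue [224.5 214.6] [504.2   4.4  68. ]
blue [328.3 235.6] [ 460.4 -205.9   68. ]
blue [356.7 237.9] [ 455.4 -263.4   68. ]
blue [327.4 248.5] [ 434.4 -203.4   68. ]
blue [355.9 250.9] [ 429.3 -260.9   68. ]
or [172.5 174.5]
11.8
```

View pics/t4.png

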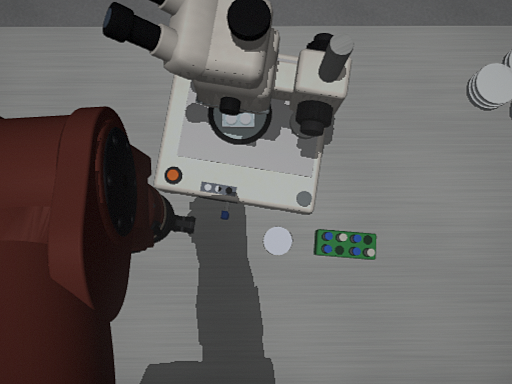

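The top view shows the tab at (224,215) by the black mark, the button at (172,174) in its original place, and the stack and rack unmoved. The arm hides the pot. The press bottomed out: the fingertips reached z = 63.5 mm with over 6 N on the tool.

```bash
python3 -c "
from workcell import r
print(r.get_state()['force'],r.hand_in())"
```

```text
the job is handed in; nothing more can be done
[-0.05457022  1.29695571  0.26345188] None
```

The contrast lever is at the dark-field stop, the lamp button was then pressed fully down and came back up, and the job is handed in; the petri stack and tube rack had not moved in the last picture, which hid the pot, and no verdict was returned.

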